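Hang the brush-wash pail on the keeper peg

ROBOT

A 7-joint arm with a two-finger parallel gripper is mounted at the origin on the work surface. World frame = base frame: x ahead of the robot, y to its left, z up, the work surface at z = 0. Lengths are in m, angles in rad, forces in N, time in s.
With the tool pointing down it reaches from about 0.425 to 0.925 m from the base axis. Payload 6.8 kg.
Tool frame: the origin (TCP) lies at the very end of the fingers, on their centre line; the grasp point (between the pads) lies 19 mm behind it; z points along the fingers, x is the direction in which the jaws open and shut, and the axes are right-handed (so a half turn about z gives the same grasp; the last joint's range is limited). The gripper opens to 85 mm and grips with 20 to 120 N. Pads are 22 mm wide; open, the fingers measure 114 mm over their backs; the gripper's body (76 mm by 85 mm) begins 54 mm behind the grasp point. The pads swing forward as they close: fully open they stand 13 mm farther back than shut.
Start: joints at [-1.435, 0.477, 0.022, 1.555, -0.011, 1.109, -0.083], TCP at [0.163, 0.655, 0.231] pointing down, gripper open.
Joint ranges: [-2.96, 2.96], [-0.34, 2.1], [-1.41, 1.46], [0.24, 2.44], [-1.37, 4.51], [0.17, 1.92], [-2.96, 2.96]. Speed limits (rad/s): [2.39, 2.39, 3.14, 3.14, 3.14, 3.14, 3.14].

INTERFACE

Orientations are given as a unit quaternion [w, x, y, z].
In Python, from station import bot gives the robot as it stands.
- The arm moves only by the shell command python3 -m creep 'ROWS' [FORCE]. ROWS is JSON, a list that holds one entry, the list of rows, each a list of 7 numbers: the shift along the tool's x, y, z in cm, then the turn, a rotation vector about the tool's x, y, z in rad, then the opening, from 0 (shut) to 1 (fully open). In form: [[[dx, dy, dz, wx, wy, wz, claw], ...]]. A call has 1 to 10 rows; each row is the pose to reach, as a shift and turn from the pose commanded when the call began, along the tool's axes at that moment; what a row does not reach only later rows make up. A row lasts 1/8 s, in which the tool goes at most 62.5 mm and 10.7 degrees, less where a joint would pass 70% of its speed; a pose out of reach is approached as far as the arm can. A call with a gripper value outside its range is refused whole. The fingers move at their own pace and stop on an object; FORCE is the grip in N (left out, the last holds). Time passes only in rows, so rows that repeat a pose let the fingers close. It gives the time, the measured TCP pose, the force and the opening at its end, in the units of the state.
- bot.get_obs(): the state, without advancing time (a new reading comes with each control period).
- bot.read_camera(name): name is "scene" or "top" or "wrist"; returns (picture, depth): 400x640x3 uint8, blue, green, red; 400x640 float32, m along the optical axis (not along the pixel's ray), 0 where there is no reading.
- bot.calibration(name): a dict with "mtx" (3x3 intrinsics, pixels), "dist_coeffs" ([k1, k2, p1, p2, k3] as OpenCV has them; the pictures are not rectified), "rvec" (rotation vector, rad) and "tvec" (3), from world to camera coordinates, as OpenCV has them. Camera axes: x right, y down, z forward; pixel columns grow to the right and rows downward; lengths in m; the calibration is good to about 2 mm. A picture is of the moment at which its call begins: read the wrist's pose just before it. calibration takes no time and is no camera call; for the wrist camera it gives the pose at the moment of the call.
- bot.hand_in(): hands the job in, once; it reports no verdict.
Trained networks look in the newest picture that a camera, given by its name, has taken for a name from the list of things; names that differ only in an ending like _2 or _b are one class to them, and where a whole thing is asked for, a point or a joint stands for the part that bears it (a point fixed in the world has none). Each returns a list of dicts, best first, with "p" (0 to 1); they miss things now and then, are a little off and sometimes report something else, mostly with a low value. They report only what shows in the picture. A call takes as long as a camera call. They do not tell look-alikes from the thing itself.
- bot.find_in(camera, label): "xy" ([column, row] in pixels, amid what is visible of it).
- bot.silhouettes(camera, label): "mask" (400x640 bool, what is visible of it) and "xy" ([column, row] in pixels, amid what is visible of it).
The state is a dict: "t": time; "q": joint angles; "joint_vel": joint speeds; "joint_torque": joint torques, N m; "eef_pos": TCP position; "tool_rot": TCP orientation; "contact_force": force on the tool from outside, world axes, zero at the start; "torque": the same for the moment, N m; "gripper_width": opening from 0.0 (shut) to 1.0 (fully open).
Only numpy, scipy, OpenCV 4.12 (cv2) and the standard library are available. Lean on these libraries where they do the work, as an engineer would, in place of code of your own. Each camera call takes 0.05 s, during which the arm holds its last target.

TASK

Hang the empty red-banded brush-wash pail by its eye on the stand's keeper peg: push the eye on so that it lifts the red gravity flap, and press gently back against the sprung rubber buffer until the flap has dropped behind the eye. Then let the pail hang freely from the peg, upright and still, with the flap hanging down in front of the eye, and leave everything else on the table where it is.

Things in the scene. Friction and masses are not known exactly. Their poses are not given: they have to be found in the camera images.
- pail_eye (a point): Eye of the pail to hang: open steel pail, red band and grip tab, 0.13-0.25 kg, standing upright. Origin: centre of the 28 mm round hole, 115 mm above the pail's underside. z up, x the hole's axis (either way round will do). Eye plate 40 x 40 mm, 6 mm thick along x, joined by two rods in its plane to the cup (64 mm diameter, 60 mm high, rim 55 mm below the eye's centre).
- pail_tab (a point): Centre of where to hold the same pail: red upright tab above the eye, 8 mm thick (x), 22 mm wide (y), 44 mm above the eye's centre; it reaches from 25 mm below this point to 15 mm above. Held across the 8 mm here, the fingertips stay clear of peg and buffer. Axes as pail_eye.
- mark (a point): Point of the fixed blue stand on the peg's axis, 205 mm up. x is level: the way to push the eye on, towards the post; z up. The steel peg (two bars, together 15 mm wide, 12 mm high) lies along x, exact in y and z, but is telescopic: the flap's pivot is up to 14 mm before or behind the mark along x. From the pivot: peg tip at x -6 mm, front of the resting buffer at x 24 mm.
- post (a point): Top of the stand's post with its clamp block (40 x 36 mm), 125 mm from the mark along its x and 17 mm above the peg's axis. Nothing of the stand is higher. Axes as mark. The blue base plate, 160 x 200 mm and 12 mm high, lies centred below this point.
- flap (a joint): Swing of the red flap, a 5 mm rod hanging 28 mm below the peg's axis: 0 hanging down, grows to 1.5 rad as the eye pushes it inwards (mark +x) and up; it cannot swing outwards. It falls back to 0 by its own weight once the eye plate has passed: with the eye centred on the peg, when the plate's leading face is about 32 mm past the pivot.
- buffer (a joint): How far the black rubber buffer (40 mm wide, 17 mm above and below the axis) is pressed in (m), 0 at rest. Spring 1.3 N/mm; bottoms hard at 10 mm (13 N). With the eye centred the flap drops at about 8 mm (10 N). More than 18 N on the stand is too rough. Eased off, the buffer returns; lowered about 6 mm, the eye rests on the peg.
- spare: A second pail of the same shape, but with a blue band and tab: leave it. Origin: centre of its underside.
- jar: Closed jar with a blue label, 68 mm diameter, 85 mm high. Origin: centre of underside. Bystander.
- cap: Loose black jar lid, 72 mm diameter, 12 mm high. Origin: centre of underside. Bystander.
- tube_red: Red paint tube lying down, about 110 x 32 x 16 mm. Origin: centre of underside. Bystander.
- tube_green: Green paint tube lying down, about 110 x 32 x 16 mm. Origin: centre of underside. Bystander.
- knife: Palette knife lying down, 200 mm long. Origin: on its underside. Bystander.
- block: Wooden block, 90 x 60 x 30 mm. Origin: centre of underside. Bystander.
There are look-alikes about, which are no part of the job. What is shaped like the part that bears pail_eye but orange is not meant.

How it is judged:
On the way, in this order (a step that is already met when the one before it is completed fails the run):
1. the eye is on the peg and has lifted the flap (value of joint flap above 0.6 rad and x of pail_eye in the frame of mark between -0.014 and 0.05 m and y of pail_eye in the frame of mark between -0.01 and 0.01 m and z of pail_eye in the frame of mark between -0.012 and 0.012 m), for 0.1 s.
2. the flap has dropped behind the eye (value of joint flap below 0.2 rad and x of pail_eye in the frame of mark between 0.01 and 0.05 m and y of pail_eye in the frame of mark between -0.01 and 0.01 m and z of pail_eye in the frame of mark between -0.012 and 0.012 m), for 0.2 s.
At the end, for the whole second after the job is handed in: the red-banded pail hangs by its eye on the peg, carried by the peg alone, its eye's centre within 10 mm sideways and 12 mm in height of the peg's axis and inside the flap; the flap hangs down (under 0.25 rad); the pail is upright within 0.2 rad and at rest (value of joint flap below 0.25 rad and x of pail_eye in the frame of mark between -0.01 and 0.05 m and y of pail_eye in the frame of mark between -0.01 and 0.01 m and z of pail_eye in the frame of mark between -0.012 and 0.002 m and angle between pail_eye's own z axis and vertical below 0.2 rad and linear speed of pail below 0.04 m/s and contact force between pail and stand above 0.5 N); the robot touches nothing.
It fails at once if the pail is forced: more than 18 N between the pail and the stand with its peg (contact force between pail and stand above 18 N).
It fails at once if the robot pushes the stand, peg or flap itself with more than 5 N (contact force between any of the fingers, the arm and stand above 5 N).
It fails at once if another thing on the table is shifted by more than 20 mm (distance of any of spare, jar, cap, tube_red, tube_green, knife, block from where it was at the start of the episode above 0.02 m).
It also fails if it takes over 62 s, if anything falls off the work surface, if the arm or the gripper's body presses on something with over 40 N, if the wrist force passes 120 N, or if a joint passes its speed limit or range.

## Working session

There is one attempt and no reset: what is moved stays moved. The work goes in short steps, Python scripts to look and compute and a shell command to move; the robot and the scene stay as the last step left them, time stands still between calls to the robot, and variables do not carry over. Pictures are saved under pics/ and viewed, and the job is handed in when it is done.

```bash
ls; mkdir -p pics
python3 - <<'E'
from station import bot
import cv2,numpy as np
o=bot.get_obs();print({k:np.round(v,3).tolist() for k,v in o.items()})
for n in("scene","top","wrist"):
    p,d=bot.read_camera(n);cv2.imwrite(f"pics/{n}0.png",p);np.save(f"{n}_d0.npy",d)
    c=bot.calibration(n);print(n,{k:np.round(v,3).tolist() for k,v in c.items()})
for n in("scene","top"):
  for l in("pail_eye","pail_tab","mark","post","flap","spare"):
    try: print(n,l,[(np.round(r["xy"]).tolist(),round(r["p"],2)) for r in bot.find_in(n,l)])
    except Exception as e: print(n,l,e)
E
```

```text
pics
{'t': 0.0, 'q': [-1.435, 0.478, 0.022, 1.556, -0.011, 1.109, -0.083], 'joint_vel': [0.001, 0.001, 0.001, 0.0, -0.001, -0.002, -0.001], 'joint_torque': [-0.0, -59.646, 1.608, -28.119, 0.013, 0.01, 0.0], 'eef_pos': [0.163, 0.654, 0.23], 'tool_rot': [0.001, 0.788, 0.616, -0.001], 'contact_force': [-0.522, 0.931, -0.338], 'torque': [-0.011, 0.041, 0.043], 'gripper_width': 0.997}
scene {'mtx': [[438.051, 0.0, 318.028], [0.0, 438.051, 205.055], [0.0, 0.0, 1.0]], 'dist_coeffs': [0.021, 0.0, 0.0, 0.0, 0.0], 'rvec': [1.098, 2.628, -0.732], 'tvec': [0.447, -0.247, 1.43]}
top {'mtx': [[461.697, 0.0, 322.685], [0.0, 461.697, 196.242], [0.0, 0.0, 1.0]], 'dist_coeffs': [-0.058, 0.0, 0.0, 0.0, 0.0], 'rvec': [2.168, -2.219, 0.032], 'tvec': [-0.031, 0.582, 1.559]}
wrist {'mtx': [[291.839, 0.0, 319.352], [0.0, 291.839, 200.381], [0.0, 0.0, 1.0]], 'dist_coeffs': [-0.032, 0.0, 0.0, 0.0, 0.0], 'rvec': [-2.262, -1.769, -0.287], 'tvec': [-0.673, -0.042, 0.381]}
scene pail_eye [([269.0, 202.0], 0.97), ([242.0, 181.0], 0.82), ([210.0, 202.0], 0.61)]
scene pail_tab [([209.0, 201.0], 0.92), ([242.0, 180.0], 0.86), ([268.0, 201.0], 0.82)]
scene mark [([448.0, 270.0], 0.88), ([269.0, 201.0], 0.48), ([290.0, 302.0], 0.26)]
scene post [([446.0, 275.0], 0.68)]
scene flap []
scene spare [([283.0, 151.0], 0.69)]
top pail_eye [([402.0, 179.0], 0.85), ([406.0, 146.0], 0.77), ([370.0, 180.0], 0.65)]
top pail_tab [([404.0, 181.0], 0.76), ([442.0, 246.0], 0.7), ([405.0, 146.0], 0.55), ([367.0, 182.0], 0.51)]
top mark [([224.0, 238.0], 0.76)]
top post [([228.0, 239.0], 0.8)]
top flap []
top spare [([399.0, 225.0], 0.89), ([226.0, 234.0], 0.64)]
```

View pics/scene0.png

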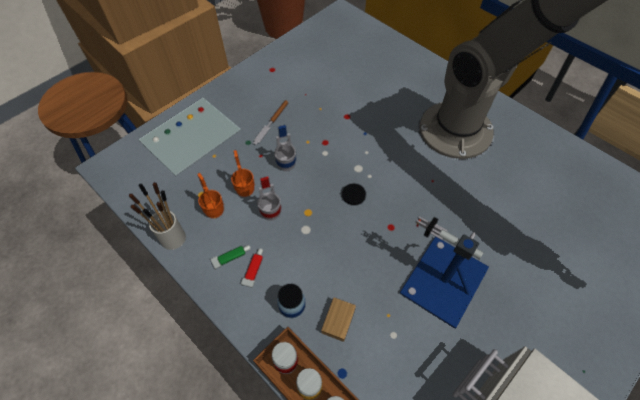

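View pics/top0.png

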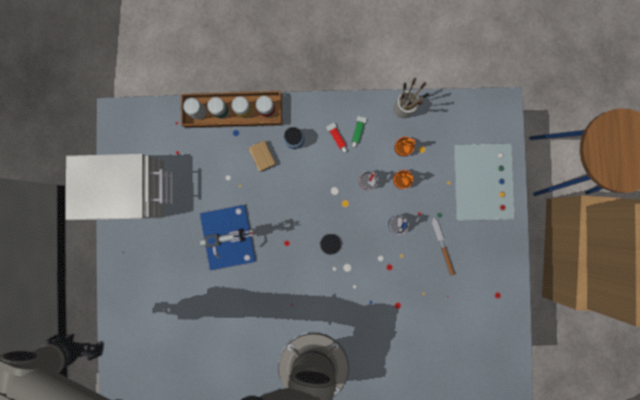

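View pics/wrist0.png

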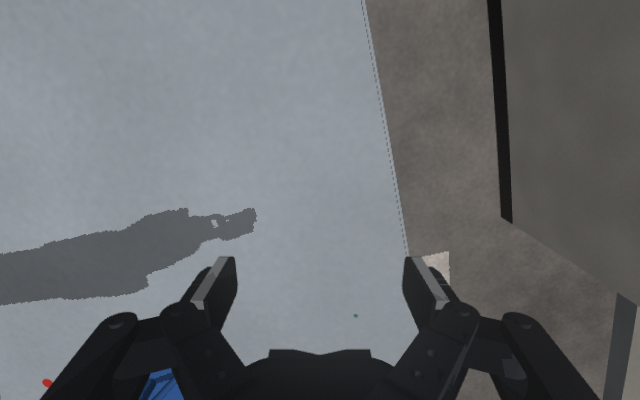

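The scene picture shows the pails at (269,202), (285,155), (242,181) and (210,202), and the stand at (448,270). The top picture shows them at (370,180), (399,225), (404,180) and (405,146). The red-banded pail should be scene (269,202) / top (370,180): the two at the left are orange and the other one is blue. I'll confirm that in an enlarged crop.

```bash
cat > h.py <<'E'
from station import bot
import cv2,numpy as np
def world(n,px,d,c=None):
    c=c or bot.calibration(n)
    px=np.asarray(px,float).reshape(-1,1,2);K=np.array(c["mtx"]);R=cv2.Rodrigues(np.array(c["rvec"],float))[0];t=np.array(c["tvec"],float).ravel()
    u=cv2.undistortPoints(px,K,np.array(c["dist_coeffs"],float)).reshape(-1,2)
    P=np.c_[u,np.ones(len(u))]*np.asarray(d,float).reshape(-1,1)
    return (P-t)@R
def proj(n,X,c=None):
    c=c or bot.calibration(n)
    return cv2.projectPoints(np.asarray(X,float).reshape(-1,1,3),np.array(c["rvec"],float),np.array(c["tvec"],float),np.array(c["mtx"]),np.array(c["dist_coeffs"],float))[0].reshape(-1,2)
def cloud(n,d,x0,x1,y0,y1,c=None):
    vv,uu=np.mgrid[y0:y1,x0:x1];dd=d[y0:y1,x0:x1].ravel();m=dd>0
    px=np.c_[uu.ravel(),vv.ravel()][m]
    return px,world(n,px,dd[m],c)
E
python3 - <<'E'
from h import *
s=cv2.imread("pics/scene0.png");t=cv2.imread("pics/top0.png")
f=lambda a,x,y,w=40:cv2.resize(a[y-w:y+w,x-w:x+w],(390,390),interpolation=cv2.INTER_CUBIC)
cv2.imwrite("pics/crop0.png",np.hstack([f(s,262,190),f(s,450,255,50)]))
ds=np.load("scene_d0.npy");dt=np.load("top_d0.npy")
# red pail: cloud above table
for n,d,b in(("scene",ds,(255,285,170,222)),("top",dt,(352,388,162,198))):
    px,P=cloud(n,d,*b);m=P[:,2]>0.01;P=P[m];print(n,"red pail n",len(P),"min",P.min(0).round(3),"max",P.max(0).round(3))
    for lo,hi in((.03,.07),(.07,.1),(.1,.14),(.14,.18)):
        q=P[(P[:,2]>lo)&(P[:,2]<hi)]
        if len(q):print(lo,len(q),q.mean(0).round(4),np.ptp(q,axis=0).round(3))
for n,d,b in(("scene",ds,(400,490,210,325)),("top",dt,(190,300,200,270))):
    px,P=cloud(n,d,*b);m=P[:,2]>0.02;P=P[m];print(n,"stand",len(P),P.min(0).round(3),P.max(0).round(3))
    q=P[(P[:,2]>.195)&(P[:,2]<.25)];print(len(q),q.min(0).round(3),q.max(0).round(3))
    xy=q[:,:2]-q[:,:2].mean(0);u,sv,vt=np.linalg.svd(xy);print("dir",vt[0],"mean",q.mean(0))
E
```

```text
scene red pail n 574 min [ 0.602 -0.226  0.01 ] max [ 0.664 -0.164  0.177]
0.03 228 [ 0.6345 -0.1906  0.0458] [0.061 0.063 0.04 ]
0.07 49 [ 0.6333 -0.195   0.0906] [0.05  0.025 0.03 ]
0.1 90 [ 0.633  -0.1943  0.1213] [0.038 0.021 0.039]
0.14 81 [ 0.6331 -0.1936  0.1604] [0.021 0.018 0.036]
top red pail n 171 min [ 0.599 -0.238  0.01 ] max [ 0.693 -0.166  0.18 ]
0.03 81 [ 0.6318 -0.1997  0.0536] [0.06  0.061 0.037]
0.07 10 [ 0.6172 -0.1908  0.0813] [0.055 0.025 0.024]
0.1 17 [ 0.6258 -0.1944  0.1258] [0.037 0.02  0.037]
0.14 23 [ 0.629  -0.1965  0.1705] [0.021 0.011 0.032]
scene stand 1359 [0.404 0.163 0.02 ] [0.541 0.351 0.226]
919 [0.409 0.163 0.195] [0.486 0.322 0.226]
dir [-0.15468619  0.98796365] mean [0.45927674 0.25140121 0.21284229]
top stand 525 [0.346 0.162 0.02 ] [0.536 0.367 0.23 ]
471 [0.403 0.162 0.196] [0.481 0.322 0.23 ]
dir [-0.20826258  0.97807295] mean [0.45167451 0.25057413 0.21605769]
```

View pics/crop0.png

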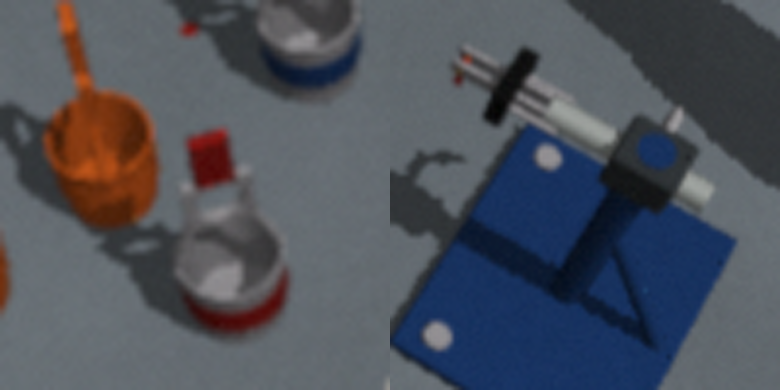

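The crop shows red band and red tab on the pail at scene (269,202) / top (370,180), so that is the one. The orange look-alikes and the blue-banded spare stay put. Next I'll measure the plate's yaw and the stand's axis, and plan wrist-camera views.

Run:
```python
from h import *
from scipy.spatial.transform import Rotation as Ro
o=bot.get_obs();q=o["tool_rot"];R=Ro.from_quat([q[1],q[2],q[3],q[0]]).as_matrix();p=np.array(o["eef_pos"])
c=bot.calibration("wrist");Rc=cv2.Rodrigues(np.array(c["rvec"]))[0];cc=-Rc.T@np.array(c["tvec"]).ravel()
print("tool axes",R.round(3).tolist());print("cam in tool",(R.T@(cc-p)).round(4),"cam axes in tool (rows x,y,z)\n",(Rc@R).round(3))
ds=np.load("scene_d0.npy")
px,P=cloud("scene",ds,255,285,170,222);q=P[(P[:,2]>.105)];
A=np.c_[q[:,0],np.ones(len(q))];k=np.linalg.lstsq(A,q[:,1],rcond=None)[0];print("plate slope dy/dx",k, "mid", q.mean(0))
t=P[P[:,2]>.15];print("tab",t.mean(0),t.min(0),t.max(0))
# band by colour
s=cv2.imread("pics/scene0.png")
# stand peg part
px,P=cloud("scene",ds,410,480,205,260)
for y0 in np.arange(.16,.36,.015):
    m=(P[:,2]>.18)&(P[:,1]>y0)&(P[:,1]<y0+.015);Q=P[m]
    if len(Q):print(round(y0,3),len(Q),Q.mean(0).round(4),Q.min(0).round(3),Q.max(0).round(3))
```

```text
tool axes [[0.241, 0.97, -0.0], [0.97, -0.241, 0.0], [0.0, -0.0, -1.0]]
cam in tool [-0.001  -0.0821 -0.1429] cam axes in tool (rows x,y,z)
 [[ 1.    -0.     0.001]
 [ 0.001  0.948 -0.318]
 [-0.     0.318  0.948]]
plate slope dy/dx [-0.45564273  0.09457066] mid [ 0.63294068 -0.19382416  0.14421017]
tab [ 0.63315777 -0.193871    0.16522804] [ 0.62220512 -0.20395076  0.15022493] [ 0.64329867 -0.18763334  0.17654061]
0.16 41 [0.4707 0.1699 0.2043] [0.46  0.163 0.18 ] [0.479 0.175 0.213]
0.175 50 [0.4685 0.1824 0.2057] [0.458 0.175 0.198] [0.477 0.19  0.213]
0.19 113 [0.4683 0.1989 0.2151] [0.445 0.19  0.187] [0.486 0.205 0.225]
0.205 92 [0.4673 0.2114 0.2074] [0.45  0.205 0.189] [0.485 0.22  0.222]
0.22 72 [0.4627 0.2275 0.2086] [0.447 0.22  0.197] [0.476 0.235 0.215]
0.235 55 [0.4617 0.2423 0.2107] [0.45  0.235 0.203] [0.473 0.25  0.217]
0.25 58 [0.458  0.2574 0.2101] [0.445 0.25  0.199] [0.465 0.265 0.217]
0.265 139 [0.454  0.2736 0.2153] [0.41  0.265 0.19 ] [0.472 0.28  0.226]
0.28 160 [0.4541 0.2872 0.2155] [0.409 0.28  0.185] [0.471 0.295 0.226]
0.295 125 [0.4554 0.3016 0.2143] [0.432 0.295 0.189] [0.468 0.31  0.225]
0.31 34 [0.4505 0.315  0.2088] [0.439 0.31  0.201] [0.455 0.322 0.215]
```

```bash
python3 -m creep '[[[-2,3,-6,0,0,-0.1,1],[-6,8,-8,0,0,-0.2,1],[-10,13,-8,0,0,-0.384,1],[-14,18,-8,0,0,-0.384,1],[-18,23.5,-8,0,0,-0.384,1],[-22,29,-8,0,0,-0.384,1],[-26,34,-8,0,0,-0.384,1],[-30,39.5,-7,0,0,-0.384,1],[-35.2,46.5,-6,0,0,-0.384,1],[-35.2,46.5,-6,0,0,-0.384,1]]]'
python3 -m creep '[[[0,0,0,0,0,0,1],[0,0,0,0,0,0,1]]]'
cat > look.py <<'E'
from h import *
import sys
o=bot.get_obs();c=bot.calibration("wrist");p,d=bot.read_camera("wrist")
k=sys.argv[1];cv2.imwrite(f"pics/w{k}.png",p);np.savez(f"w{k}.npz",d=d,**{a:np.array(b) for a,b in c.items()})
print(o["t"],np.round(o["eef_pos"],4),np.round(o["tool_rot"],4),np.round(o["contact_force"],2),o["gripper_width"])
E
python3 look.py 1
```

```text
t: 2.0
eef_pos: [0.5305, 0.1992, 0.2915]
tool_rot: [0.0, 0.656, 0.755, 0.0]
contact_force: [0.4, 0.6, -0.7]
gripper_width: 0.996
t: 2.25
eef_pos: [0.5289, 0.2017, 0.2913]
tool_rot: [-0.0, 0.656, 0.755, 0.0]
contact_force: [-0.0, 0.2, 0.5]
gripper_width: 0.999
2.25 [0.5289 0.2017 0.2913] [-3.000e-04  6.559e-01  7.549e-01  1.000e-04] [-0.05  0.19  0.55] 0.9991702551459852
```

View pics/w1.png

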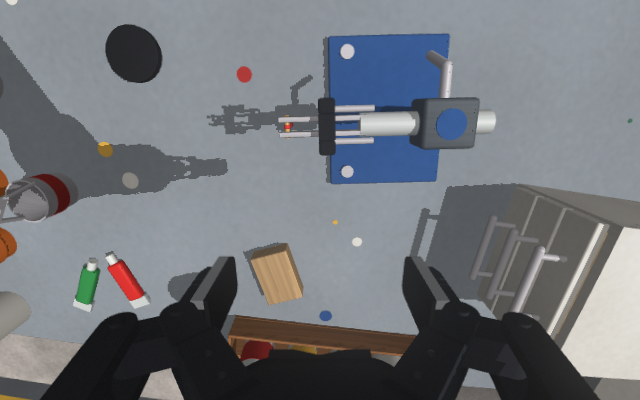

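The wrist view shows the peg's two bars from about (280,127) to (320,127), the red flap at (288,127), the black buffer at (327,126) and the clamp block at (447,123). Measuring these.

Run:
```python
from h import *
p=cv2.imread("pics/w1.png");cv2.imwrite("pics/w1c.png",cv2.resize(p[95:160,270:400],(780,390),interpolation=cv2.INTER_NEAREST))
z=np.load("w1.npz");c={k:z[k] for k in z if k!="d"};d=z["d"]
px,P=cloud("wrist",d,270,500,90,160,c)
m=P[:,2]>.18;px=px[m];P=P[m]
for u0 in range(276,500,8):
    s=(px[:,0]>=u0)&(px[:,0]<u0+8);Q=P[s]
    if len(Q):print(u0,len(Q),px[s][:,1].min(),px[s][:,1].max(),Q.mean(0).round(4),Q.min(0).round(4),Q.max(0).round(4))
```

```text
276 66 117 137 [0.4679 0.1633 0.2109] [0.4609 0.1604 0.2025] [0.4757 0.1656 0.2131]
284 176 115 138 [0.4674 0.1678 0.2084] [0.4592 0.1642 0.1854] [0.4763 0.1716 0.2127]
292 101 116 137 [0.4663 0.1738 0.2093] [0.4586 0.169  0.1837] [0.4744 0.1775 0.2123]
300 98 116 136 [0.4654 0.18   0.2107] [0.4578 0.1763 0.1996] [0.4729 0.1835 0.2128]
308 104 116 136 [0.4647 0.1859 0.2104] [0.4569 0.1823 0.2004] [0.472  0.1894 0.2133]
316 338 98 154 [0.4623 0.1922 0.2207] [0.4438 0.188  0.2025] [0.4825 0.197  0.2238]
324 456 97 154 [0.462  0.1973 0.222 ] [0.4424 0.1921 0.2195] [0.482  0.2028 0.2241]
332 317 97 154 [0.4618 0.2027 0.217 ] [0.4423 0.1975 0.2051] [0.4812 0.2086 0.2236]
340 210 105 144 [0.4602 0.2095 0.2087] [0.4459 0.2048 0.1999] [0.4752 0.2146 0.2127]
348 212 105 143 [0.4589 0.2154 0.2088] [0.4451 0.2106 0.2006] [0.4735 0.2206 0.2126]
356 282 105 143 [0.4581 0.2215 0.2092] [0.4442 0.2165 0.1989] [0.4725 0.227  0.2155]
364 312 104 143 [0.4571 0.227  0.2105] [0.4426 0.2224 0.2047] [0.4717 0.233  0.2161]
372 224 104 143 [0.4556 0.2322 0.2117] [0.4423 0.2283 0.2039] [0.4708 0.2373 0.2157]

[... 564 characters left out ...]
191] [0.467  0.2769 0.224 ]
436 444 90 148 [0.4469 0.2756 0.2211] [0.4253 0.2692 0.2041] [0.466  0.2832 0.2257]
444 453 90 148 [0.4458 0.281  0.2214] [0.4248 0.2746 0.2068] [0.4653 0.2897 0.2251]
452 407 98 148 [0.4469 0.2866 0.2228] [0.4299 0.2803 0.219 ] [0.4645 0.2949 0.2253]
460 405 97 147 [0.4455 0.2923 0.2225] [0.4283 0.2854 0.2181] [0.4628 0.3006 0.225 ]
468 384 97 147 [0.4438 0.2978 0.2222] [0.4276 0.291  0.2189] [0.462  0.3045 0.2245]
476 237 97 133 [0.4409 0.3063 0.2157] [0.4274 0.2963 0.208 ] [0.4516 0.3164 0.2239]
484 193 109 133 [0.4419 0.3149 0.2125] [0.4327 0.3099 0.2041] [0.4507 0.3214 0.2166]
492 56 110 129 [0.44   0.3181 0.2133] [0.4335 0.316  0.2096] [0.4469 0.3207 0.2151]
```

View pics/w1c.png

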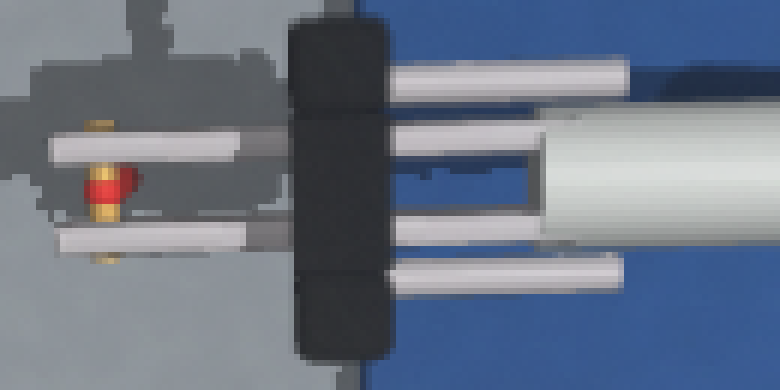

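```bash
python3 -m creep '[[[-5,1,0,0,0,0.1,0.6],[-11,2,0,0,0,0.25,0.6],[-17,3,0,0,0,0.4,0.6],[-23,4.5,0.5,0,0,0.567,0.6],[-29,5.5,1,0,0,0.567,0.6],[-35,6.5,1.5,0,0,0.567,0.6],[-40,7.5,2,0,0,0.567,0.6],[-42.8,8.1,2,0,0,0.567,0.6],[-42.8,8.1,2,0,0,0.567,0.6],[-42.8,8.1,2,0,0,0.567,0.6]]]'
python3 look.py 2
python3 - <<'E'
from station import bot
for l in("pail_tab","pail_eye"): print(l,[(r["xy"],r["p"]) for r in bot.find_in("wrist",l)])
E
```

```text
t: 3.55
eef_pos: [0.6697, -0.2085, 0.2711]
tool_rot: [-0.001, 0.84, 0.543, 0.0]
contact_force: [0.5, 1.0, 0.3]
gripper_width: 0.6
3.55 [ 0.6697 -0.2085  0.2711] [-7.000e-04  8.400e-01  5.425e-01  4.000e-04] [0.52 1.03 0.29] 0.6001846673136011
pail_tab [([226.2, 182.4], 0.7), ([272.2, 241.4], 0.61), ([311.9, 143.3], 0.56)]
pail_eye [([227.2, 183.1], 0.96), ([272.2, 239.8], 0.86), ([312.4, 140.2], 0.65)]
```

View pics/w2.png

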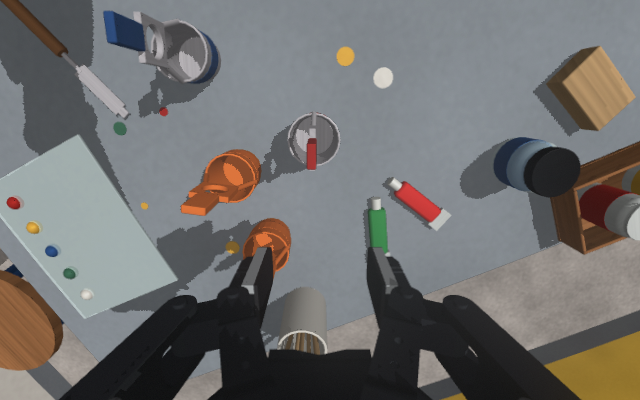

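Red tab at (312,153), orange handles at (200,205) and (265,240), blue pail at (185,50). Computing the tab's pose and finger clearance.

Run:
```python
from h import *
p=cv2.imread("pics/w2.png")
z=np.load("w2.npz");c={k:z[k] for k in z if k!="d"};d=z["d"]
hsv=cv2.cvtColor(p,cv2.COLOR_BGR2HSV)
from scipy.spatial.transform import Rotation as Ro
T=np.array([.6697,-.2085,.2711]);R=Ro.from_quat([.840,.5425,.0004,-.0007]).as_matrix()
px,P=cloud("wrist",d,285,340,105,175,c)
L=(P-T)@R
h=hsv[px[:,1],px[:,0]]
red=((h[:,0]<8)|(h[:,0]>172))&(h[:,1]>120)
def rect(Q):
    r=cv2.minAreaRect(np.float32(Q[:,:2]*1000));return r
for nm,m in(("tab top",(P[:,2]>.168)),("tab",(P[:,2]>.14)),("plate",(P[:,2]>.098)&(P[:,2]<.134))):
    Q=P[m];l=L[m];print(nm,m.sum(),"world",Q.mean(0).round(4),Q.min(0).round(4),Q.max(0).round(4),"tool",l.min(0).round(4),l.max(0).round(4),"rect",rect(Q),"toolrect",rect(l))
px,P=cloud("wrist",d,0,300,0,300,c);L=(P-T)@R
m=(P[:,2]>.10)&(P[:,2]<.2);l=L[m];g=px[m]
for nm,s in(("orange1",(g[:,0]<240)&(g[:,1]>140)&(g[:,1]<225)),("orange2",(g[:,0]>=240)&(g[:,1]>210)&(g[:,1]<250))):
    if s.any():print(nm,l[s].min(0).round(3),l[s].max(0).round(3))
```

```text
tab top 239 world [ 0.6298 -0.1992  0.1743] [ 0.6191 -0.2063  0.1704] [ 0.6412 -0.192   0.1762] tool [-0.0115 -0.0508  0.095 ] [-0.0047 -0.0289  0.1007] rect ((630.0348510742188, -199.32077026367188), (6.705525875091553, 21.872238159179688), 65.34541320800781) toolrect ((-8.088677406311035, -39.85746383666992), (6.7082719802856445, 21.873327255249023), 0.35351839661598206)
tab 295 world [ 0.6288 -0.1984  0.1711] [ 0.6191 -0.2063  0.141 ] [ 0.6412 -0.1917  0.1762] tool [-0.0117 -0.0508  0.095 ] [-0.004  -0.0289  0.1301] rect ((630.1881713867188, -198.99337768554688), (7.635350704193115, 21.877283096313477), 66.14635467529297) toolrect ((-7.729098320007324, -39.852542877197266), (21.87962532043457, 7.670102596282959), 89.413330078125)
plate 18 world [ 0.613  -0.1914  0.1194] [ 0.6109 -0.1952  0.0981] [ 0.6205 -0.1887  0.1339] tool [-0.0106 -0.0597  0.1372] [-0.0054 -0.0512  0.173 ] rect ((615.520751953125, -193.05172729492188), (5.168527603149414, 8.498309135437012), 60.0023307800293) toolrect ((-8.416802406311035, -55.62900924682617), (5.184581756591797, 8.489429473876953), 5.616791725158691)
orange1 [-0.133  0.001  0.095] [-0.093  0.014  0.171]
```

```bash
python3 -m creep '[[[-0.5,-2,1,0,0,0,0.6],[-0.8,-4,4,0,0,0,0.6],[-0.8,-4,7,0,0,0,0.6],[-0.8,-4,7,0,0,0,0.6],[-0.8,-4,7,0,0,0,0.6]]]'
python3 look.py 3
python3 - <<'E'
from h import *
z=np.load("w3.npz");c={k:z[k] for k in z if k!="d"};d=z["d"];p=cv2.imread("pics/w3.png")
from scipy.spatial.transform import Rotation as Ro
o=bot.get_obs();q=o["tool_rot"];R=Ro.from_quat([q[1],q[2],q[3],q[0]]).as_matrix()
hsv=cv2.cvtColor(p,cv2.COLOR_BGR2HSV);px,P=cloud("wrist",d,250,390,150,399,c);h=hsv[px[:,1],px[:,0]]
m=((h[:,0]<6)|(h[:,0]>174))&(h[:,1]>120)&(P[:,2]>.165)&(P[:,2]<.18);L=(P[m]-np.array(o["eef_pos"]))@R
print(m.sum(),L.min(0),L.max(0),cv2.minAreaRect(np.float32(L[:,:2]*1000)))
E
```

```text
t: 4.32
eef_pos: [0.6304, -0.2017, 0.2026]
tool_rot: [0.001, 0.841, 0.542, 0.001]
contact_force: [-0.0, -0.2, -0.6]
gripper_width: 0.596
4.325 [ 0.6304 -0.2017  0.2026] [6.000e-04 8.406e-01 5.417e-01 6.000e-04] [-0.03 -0.21 -0.6 ] 0.5963886648718213
388 [-0.001143   -0.01298223  0.02694738] [0.00594846 0.0084221  0.03783206] ((2.4105160236358643, -2.282176971435547), (21.403635025024414, 7.084925174713135), 89.93648529052734)
```

View pics/w3.png

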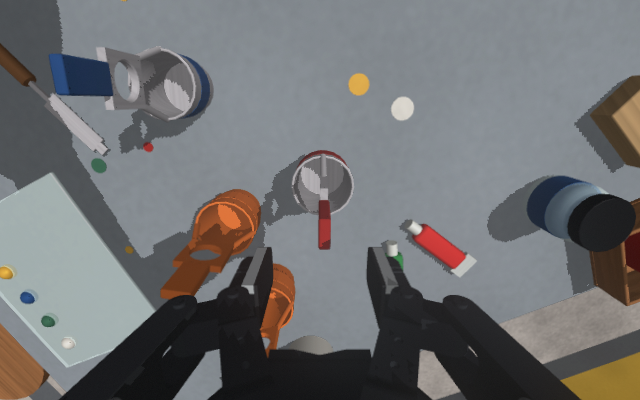

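```bash
python3 -m creep '[[[0.2,-0.2,2,0,0,0,0.6],[0.2,-0.2,4.5,0,0,0,0.6],[0.2,-0.2,5.95,0,0,0,0.6],[0.2,-0.2,5.95,0,0,0,0.6],[0.2,-0.2,5.95,0,0,0,0.6]]]'
python3 look.py 4
python3 - <<'E'
from h import *
z=np.load("w4.npz");c={k:z[k] for k in z if k!="d"};d=z["d"];p=cv2.imread("pics/w4.png")
from scipy.spatial.transform import Rotation as Ro
o=bot.get_obs();q=o["tool_rot"];R=Ro.from_quat([q[1],q[2],q[3],q[0]]).as_matrix()
hsv=cv2.cvtColor(p,cv2.COLOR_BGR2HSV);px,P=cloud("wrist",d,250,390,150,399,c);h=hsv[px[:,1],px[:,0]]
m=((h[:,0]<6)|(h[:,0]>174))&(h[:,1]>120)&(P[:,2]>.165)&(P[:,2]<.18);L=(P[m]-np.array(o["eef_pos"]))@R
print(m.sum(),L.min(0),L.max(0),cv2.minAreaRect(np.float32(L[:,:2]*1000)))
E
```

```text
t: 5.0
eef_pos: [0.6292, -0.1998, 0.143]
tool_rot: [0.001, 0.841, 0.541, 0.001]
contact_force: [0.0, -0.1, -0.3]
gripper_width: 0.6
5.0 [ 0.6292 -0.1998  0.143 ] [7.000e-04 8.409e-01 5.412e-01 6.000e-04] [ 0.   -0.11 -0.32] 0.5995069325119056
779 [-0.0030898 -0.0111364 -0.0329287] [ 0.00434892  0.01111682 -0.02200328] ((0.6365935802459717, -0.09053516387939453), (7.263601303100586, 22.24679946899414), 1.8735750913619995)
```

View pics/w4.png

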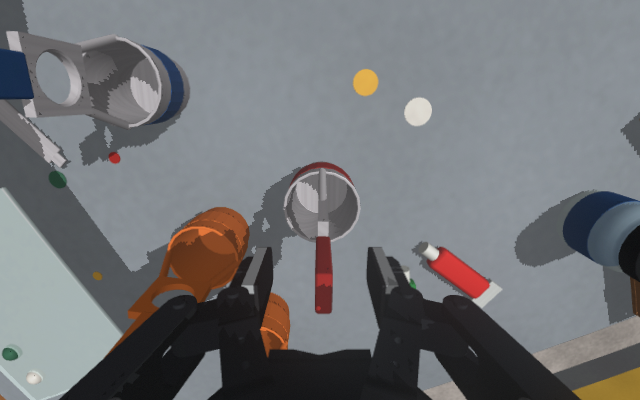

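The tab at (323,275) is centred between the pads to within 1 mm, so I'm closing on it.

```bash
python3 -m creep '[[[0,0,0,0,0,0,0],[0,0,0,0,0,0,0],[0,0,0,0,0,0,0],[0,0,0,0,0,0,0],[0,0,0,0,0,0,0],[0,0,0,0,0,0,0]]]' 60
python3 -m creep '[[[0,0,-1,0,0,0,0],[0,0,-3,0,0,0,0],[0,0,-3,0,0,0,0],[0,0,-3,0,0,0,0]]]'
python3 look.py 5
```

```text
t: 5.8
eef_pos: [0.6288, -0.1992, 0.1421]
tool_rot: [0.0, 0.841, 0.541, 0.0]
contact_force: [-0.0, 2.1, 3.9]
gripper_width: 0.083
t: 6.3
eef_pos: [0.6284, -0.1993, 0.1719]
tool_rot: [0.0, 0.841, 0.541, 0.0]
contact_force: [-0.2, 0.6, -2.6]
gripper_width: 0.086
6.3 [ 0.6284 -0.1993  0.1719] [0.000e+00 8.408e-01 5.413e-01 1.000e-04] [-0.22  0.6  -2.6 ] 0.08606142490123454
```

View pics/w5.png

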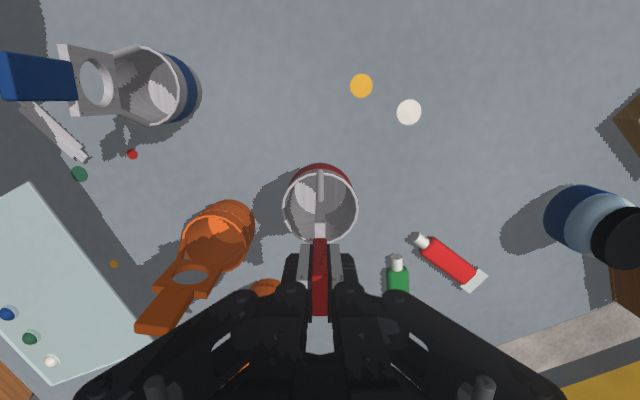

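```bash
python3 -m creep '[[[0,0,-3,0,0,0,0],[0,0,-6,0,0,0,0],[3,-4,-6,0,0,-0.1,0],[6.5,-8,-6,0,0,-0.2,0],[10,-12,-6,0,0,-0.3,0],[13.5,-16,-6,0,0,-0.4,0],[17,-20,-6,0,0,-0.5,0],[20.5,-24,-6,0,0,-0.602,0],[23,-27,-6,0,0,-0.602,0],[23.8,-27.8,-6,0,0,-0.602,0]]]'
python3 -m creep '[[[0,0,0,0,0,0,0],[0,0,0,0,0,0,0],[0,0,0,0,0,0,0],[0,0,0,0,0,0,0]]]'
python3 look.py 6
python3 - <<'E'
from h import *
for n in("scene","top"):
    p,d=bot.read_camera(n);cv2.imwrite(f"pics/{n}6.png",p);np.save(f"{n}_d6.npy",d)
s=cv2.imread("pics/scene6.png");cv2.imwrite("pics/s6c.png",cv2.resize(s[190:310,370:510],(700,600),interpolation=cv2.INTER_CUBIC))
E
```

```text
t: 7.6
eef_pos: [0.4724, 0.1348, 0.2314]
tool_rot: [-0.001, 0.641, 0.768, -0.0]
contact_force: [0.2, 0.6, -2.1]
gripper_width: 0.088
t: 8.1
eef_pos: [0.4743, 0.1316, 0.2318]
tool_rot: [0.0, 0.643, 0.766, -0.0]
contact_force: [0.1, -0.0, -1.9]
gripper_width: 0.084
8.1 [0.4743 0.1316 0.2318] [ 1.000e-04  6.431e-01  7.658e-01 -1.000e-04] [ 0.12 -0.04 -1.94] 0.0839233092823625
```

View pics/w6.png

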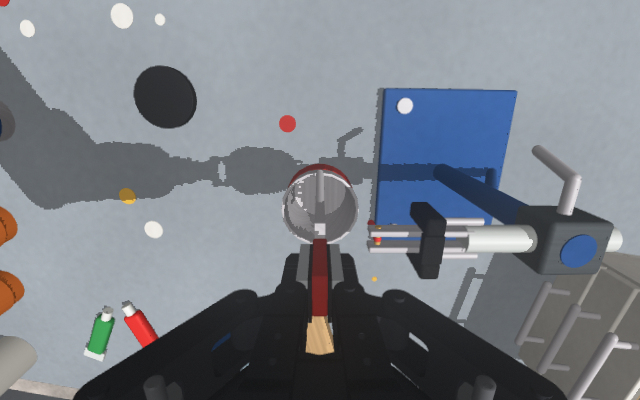

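View pics/s6c.png

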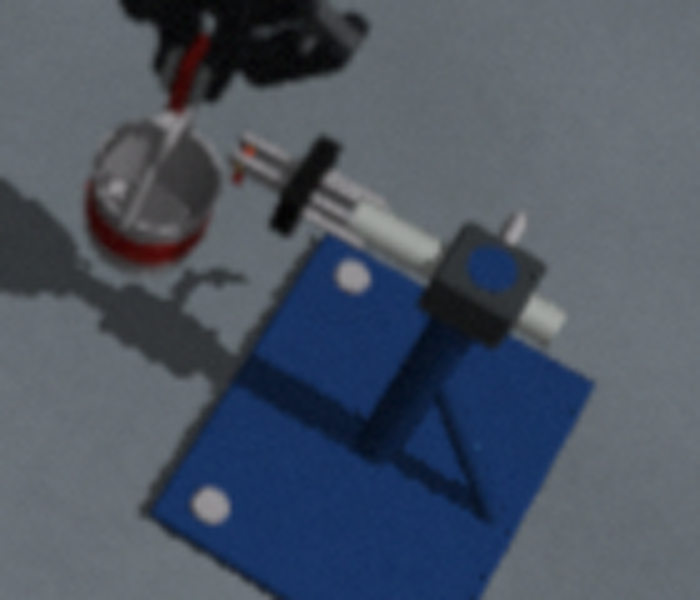

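The wrist view shows the pail held with its tab at (320,280) and the peg ahead at about (400,238). Measuring the peg and the held plate in the tool frame.

```bash
cat > rel.py <<'E'
from h import *
import sys
from scipy.spatial.transform import Rotation as Ro
k=sys.argv[1]
z=np.load(f"w{k}.npz");c={a:z[a] for a in z if a!="d"};d=z["d"];p=cv2.imread(f"pics/w{k}.png")
o=bot.get_obs();q=o["tool_rot"];R=Ro.from_quat([q[1],q[2],q[3],q[0]]).as_matrix();T=np.array(o["eef_pos"])
px,P=cloud("wrist",d,0,640,0,399,c);L=(P-T)@R
bar=(P[:,2]>.207)&(P[:,2]<.216)&(L[:,0]>.02)&(abs(L[:,1])<.035)
for x0 in np.arange(.02,.14,.006):
    m=bar&(L[:,0]>x0)&(L[:,0]<x0+.006);l=L[m]
    if m.sum()>4:print("x%.3f n%d y %.4f..%.4f mid %.4f z %.4f"%(x0,m.sum(),l[:,1].min(),l[:,1].max(),(l[:,1].min()+l[:,1].max())/2,l[:,2].mean()))
m=(P[:,2]>.215)&(P[:,2]<.23)&(L[:,0]>.02)&(L[:,0]<.1)&(abs(L[:,1])<.04);l=L[m];print("buffer",l.min(0).round(4),l.max(0).round(4))
hsv=cv2.cvtColor(p,cv2.COLOR_BGR2HSV);h=hsv[px[:,1],px[:,0]]
red=((h[:,0]<6)|(h[:,0]>174))&(h[:,1]>110)
m=red&(abs(L[:,0])<.012)&(L[:,2]<0.02)&(abs(L[:,1])<.03);l=L[m];print("tab",m.sum(),l.min(0).round(4),l.max(0).round(4))
for a in np.arange(-.03,.02,.008):
    s=(l[:,2]>=a)&(l[:,2]<a+.008)
    if s.sum()>4:print(" tab z",round(a,3),s.sum(),l[s].min(0).round(4),l[s].max(0).round(4))
m=(abs(L[:,2]-.082)<.006)&(np.hypot(L[:,0],L[:,1])<.05);l=L[m]
if m.sum()>20:(r,_)=cv2.minEnclosingCircle(np.float32(l[:,:2]*1000)),0;print("rim",m.sum(),r,"z",l[:,2].min())
m=red&(L[:,0]>.03)&(L[:,0]<.08)&(abs(L[:,1])<.03)&(P[:,2]>.17);print("flap red",m.sum(),L[m].mean(0).round(4) if m.any() else "")
E
python3 rel.py 6
```

```text
x0.026 n70 y -0.0080..0.0065 mid -0.0008 z 0.0216
x0.032 n178 y -0.0087..0.0069 mid -0.0009 z 0.0216
x0.038 n150 y -0.0081..0.0069 mid -0.0006 z 0.0212
x0.044 n147 y -0.0080..0.0069 mid -0.0006 z 0.0213
x0.050 n152 y -0.0078..0.0072 mid -0.0003 z 0.0214
x0.056 n329 y -0.0203..0.0187 mid -0.0008 z 0.0207
x0.062 n58 y -0.0204..0.0097 mid -0.0053 z 0.0207
x0.068 n17 y -0.0202..-0.0192 mid -0.0197 z 0.0200
x0.074 n115 y -0.0140..0.0131 mid -0.0004 z 0.0218
x0.080 n245 y -0.0142..0.0134 mid -0.0004 z 0.0223
x0.086 n326 y -0.0142..0.0135 mid -0.0003 z 0.0216
x0.092 n315 y -0.0140..0.0134 mid -0.0003 z 0.0207
x0.098 n288 y -0.0141..0.0136 mid -0.0002 z 0.0202
x0.104 n248 y -0.0085..0.0086 mid 0.0000 z 0.0194
x0.110 n229 y -0.0088..0.0081 mid -0.0003 z 0.0193
x0.116 n238 y -0.0092..0.0079 mid -0.0007 z 0.0194
x0.122 n247 y -0.0090..0.0077 mid -0.0007 z 0.0194
x0.128 n433 y -0.0170..0.0172 mid 0.0001 z 0.0194
x0.134 n221 y -0.0183..0.0178 mid -0.0003 z 0.0200
buffer [ 0.0588 -0.0203  0.008 ] [0.0995 0.0194 0.0168]
tab 1155 [-0.0049 -0.0108 -0.0338] [0.0022 0.011  0.0065]
 tab z -0.03 142 [-0.0048 -0.0108 -0.03  ] [ 0.0022 -0.009  -0.0221]
 tab z -0.022 116 [-0.0045 -0.0107 -0.0219] [ 0.002  -0.0091 -0.0141]
 tab z -0.014 104 [-0.0047 -0.0106 -0.0139] [ 0.0021 -0.0092 -0.006 ]
 tab z -0.006 87 [-0.0049 -0.0105 -0.0059] [ 0.0017 -0.0093  0.0019]
 tab z 0.002 40 [-0.0049 -0.0107  0.0021] [ 0.0018 -0.009   0.0065]
rim 957 ((-1.0444082021713257, 0.3447203040122986), 32.51802062988281) z 0.07602577117497959
flap red 58 [ 0.0351 -0.0012  0.0363]
```

The peg lies 0.4 mm from the tab's line and parallel to it. The pivot should be about 35 mm ahead and buffer contact at about 57 mm of travel. Inserting slowly.

```bash
python3 -m creep '[[[0.5,-0.05,0,0,0,0,0],[1,-0.05,0,0,0,0,0],[1.5,-0.05,0,0,0,0,0],[2,-0.05,0,0,0,0,0],[2.5,-0.05,0,0,0,0,0],[3,-0.05,0,0,0,0,0],[3,-0.05,0,0,0,0,0],[3,-0.05,0,0,0,0,0]]]'
python3 look.py 7;python3 rel.py 7 | egrep -v "^x0.[01][6789012]"
```

```text
t: 9.25
eef_pos: [0.4683, 0.1617, 0.2318]
tool_rot: [0.0, 0.643, 0.766, -0.0]
contact_force: [0.5, -0.2, -1.7]
gripper_width: 0.089
9.25 [0.4683 0.1617 0.2318] [ 0.      0.6426  0.7662 -0.    ] [ 0.46 -0.24 -1.73] 0.08884271043846573
x0.032 n57 y -0.0199..-0.0187 mid -0.0193 z 0.0199
x0.038 n25 y -0.0195..-0.0049 mid -0.0122 z 0.0201
x0.044 n216 y -0.0138..0.0147 mid 0.0004 z 0.0221
x0.050 n249 y -0.0142..0.0145 mid 0.0001 z 0.0222
x0.056 n317 y -0.0138..0.0144 mid 0.0003 z 0.0215
x0.134 n41 y -0.0172..-0.0161 mid -0.0166 z 0.0207
buffer [ 0.0293 -0.0196  0.008 ] [0.0984 0.0202 0.0168]
tab 1163 [-0.0043 -0.0108 -0.034 ] [0.003  0.0119 0.0061]
 tab z -0.03 145 [-0.0042 -0.0108 -0.0299] [ 0.0028 -0.0091 -0.0221]
 tab z -0.022 119 [-0.0039 -0.0108 -0.022 ] [ 0.0026 -0.0093 -0.0142]
 tab z -0.014 105 [-0.004  -0.0107 -0.014 ] [ 0.0027 -0.0088 -0.006 ]
 tab z -0.006 92 [-0.0042 -0.0108 -0.0059] [ 0.0029 -0.009   0.0019]
 tab z 0.002 41 [-0.0043 -0.0106  0.0021] [ 0.003  -0.009   0.0061]
rim 820 ((-0.5034722089767456, 0.34748318791389465), 32.331668853759766) z 0.0762690669646924
flap red 0
```

View pics/w7.png

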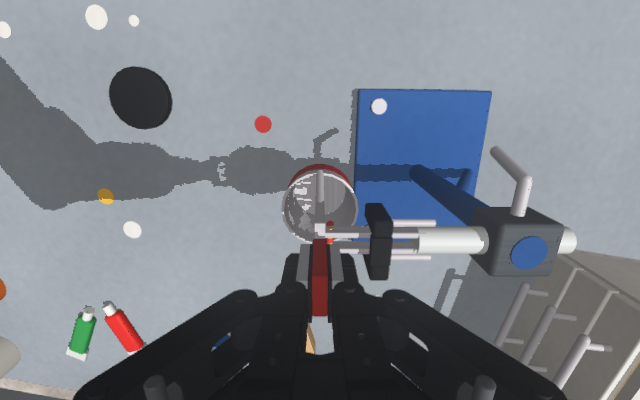

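```bash
python3 -m creep '[[[0.4,0,0,0,0,0,0],[0.8,0,0,0,0,0,0],[1.2,0,0,0,0,0,0],[1.6,0,0,0,0,0,0],[2,0,0,0,0,0,0],[2.2,0,0,0,0,0,0],[2.2,0,0,0,0,0,0],[2.2,0,0,0,0,0,0]]]'
python3 look.py 8;python3 rel.py 8 | egrep "buffer|rim|tab [0-9]"
python3 - <<'E'
import cv2
p=cv2.imread("pics/w8.png");cv2.imwrite("pics/w8c.png",cv2.resize(p[180:290,260:420],(800,550),interpolation=cv2.INTER_CUBIC))
E
```

```text
t: 10.3
eef_pos: [0.4644, 0.1834, 0.2318]
tool_rot: [0.0, 0.643, 0.766, -0.0]
contact_force: [0.4, -0.9, -2.4]
gripper_width: 0.081
10.3 [0.4644 0.1834 0.2318] [ 0.      0.6426  0.7662 -0.    ] [ 0.37 -0.94 -2.4 ] 0.08138192622458305
buffer [ 0.0386 -0.0176  0.0067] [0.1    0.0185 0.0168]
tab 1157 [-0.0043 -0.011  -0.0338] [0.0029 0.0114 0.0065]
rim 595 ((-0.6385956406593323, -0.07556068152189255), 31.899213790893555) z 0.07601909878289748
```

View pics/w8c.png

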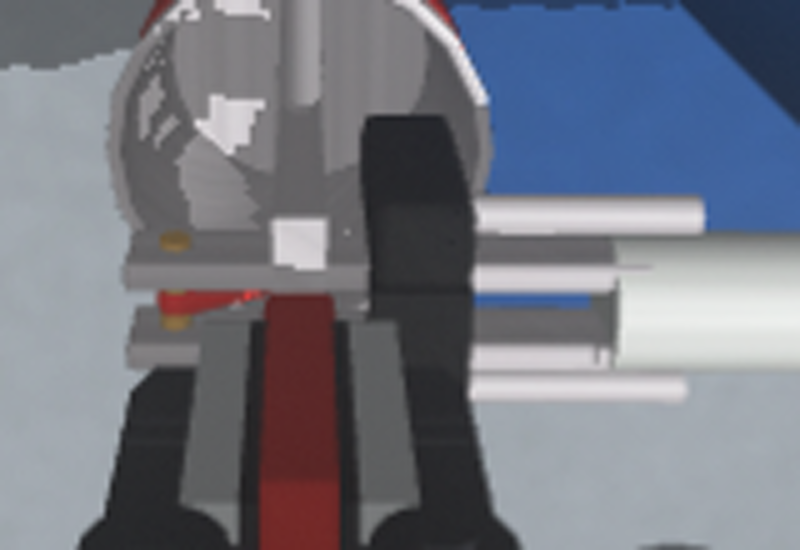

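The crop shows the red flap lifted and lying along the peg under the plate, with the buffer just ahead. Pressing on in small steps while watching the force.

```bash
python3 -m creep '[[[0.2,0,0,0,0,0,0],[0.4,0,0,0,0,0,0],[0.6,0,0,0,0,0,0],[0.8,0,0,0,0,0,0],[0.8,0,0,0,0,0,0],[0.8,0,0,0,0,0,0]]]'
python3 -m creep '[[[0.1,0,0,0,0,0,0],[0.2,0,0,0,0,0,0],[0.2,0,0,0,0,0,0],[0.2,0,0,0,0,0,0]]]'
python3 look.py 9;python3 rel.py 9 | egrep "buffer|rim|tab [0-9]"
python3 - <<'E'
import cv2
p=cv2.imread("pics/w9.png");cv2.imwrite("pics/w9c.png",cv2.resize(p[180:290,260:420],(800,550),interpolation=cv2.INTER_CUBIC))
E
```

```text
t: 11.1
eef_pos: [0.4631, 0.1909, 0.2318]
tool_rot: [0.0, 0.643, 0.766, -0.0]
contact_force: [1.0, -2.1, -1.4]
gripper_width: 0.085
t: 11.6
eef_pos: [0.4628, 0.1927, 0.2318]
tool_rot: [0.0, 0.643, 0.766, -0.0]
contact_force: [0.4, -5.5, -0.9]
gripper_width: 0.085
11.6 [0.4628 0.1927 0.2318] [ 3.000e-04  6.428e-01  7.660e-01 -4.000e-04] [ 0.38 -5.45 -0.91] 0.08509418598471556
buffer [ 0.0293 -0.0174  0.0064] [0.1    0.0182 0.0167]
tab 1159 [-0.0044 -0.0109 -0.0341] [0.0029 0.0111 0.0063]
rim 598 ((-1.241106390953064, -0.09068959206342697), 32.08682632446289) z 0.07603130573851885
```

View pics/w9c.png

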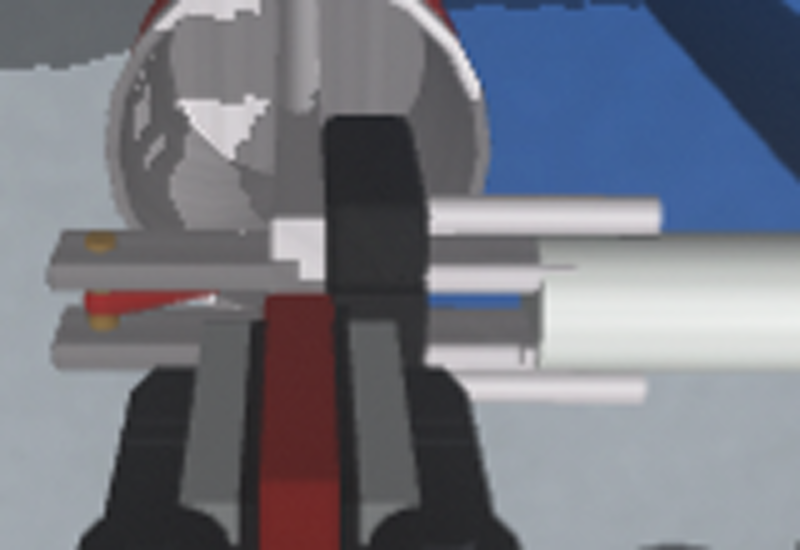

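The buffer is touching at about 5.5 N, which is roughly 4 mm pressed. The flap is still up, so I need about 4 mm more.

```bash
python3 -m creep '[[[0.1,0,0,0,0,0,0],[0.2,0,0,0,0,0,0],[0.3,0,0,0,0,0,0],[0.3,0,0,0,0,0,0],[0.3,0,0,0,0,0,0]]]'
python3 look.py 10; python3 rel.py 10 | egrep "rim|tab [0-9]"
python3 - <<'E'
import cv2
p=cv2.imread("pics/w10.png");cv2.imwrite("pics/w10c.png",cv2.resize(p[180:290,260:420],(800,550),interpolation=cv2.INTER_CUBIC))
E
```

```text
t: 12.28
eef_pos: [0.4624, 0.1946, 0.2318]
tool_rot: [0.001, 0.643, 0.766, -0.001]
contact_force: [0.6, -8.2, 0.1]
gripper_width: 0.081
12.275 [0.4624 0.1946 0.2318] [ 6.000e-04  6.431e-01  7.658e-01 -8.000e-04] [ 0.64 -8.22  0.11] 0.08121592213803777
tab 1159 [-0.0044 -0.0108 -0.0337] [0.0029 0.0113 0.0062]
rim 587 ((-1.9623535871505737, 0.37495341897010803), 32.32959747314453) z 0.0761354666165495
```

View pics/w10c.png

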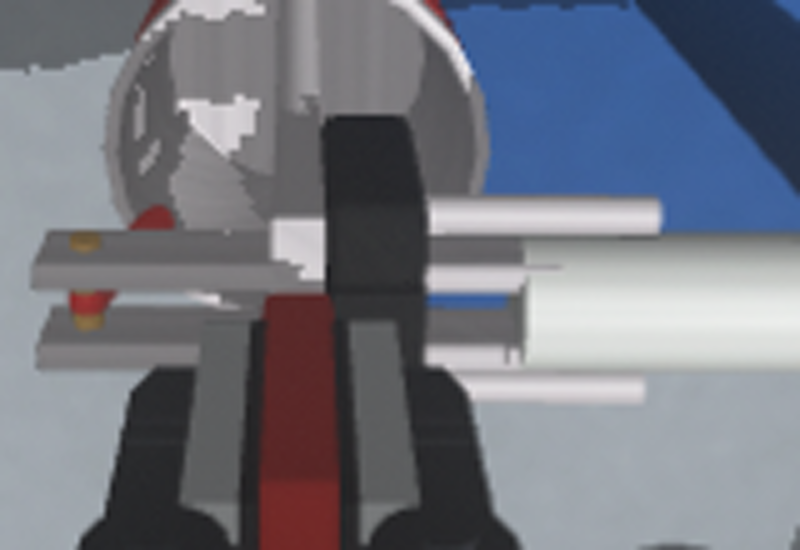

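The flap has dropped: its tip shows at crop (150,215), below and in front of the plate. Before easing off I'll check its angle by projection.

```bash
python3 -m creep '[[[0,0,0,0,0,0,0],[0,0,0,0,0,0,0],[0,0,0,0,0,0,0]]]'
python3 look.py 11
python3 - <<'E'
from h import *
z=np.load("w11.npz");c={a:z[a] for a in z if a!="d"};p=cv2.imread("pics/w11.png")
m=np.array([-.175,.9845,0]);pv=np.array([.4677,.1675,.205])
for a in(0,.2,.4,.8):
    print(a,proj("wrist",[pv,pv+.028*np.array([m[0]*np.sin(a),m[1]*np.sin(a),-np.cos(a)])],c).round(1).tolist())
im=cv2.resize(p[180:290,230:390],(800,550),interpolation=cv2.INTER_CUBIC)
for a,col in((0,(0,255,0)),(.4,(255,255,0))):
    q=(proj("wrist",[pv,pv+.028*np.array([m[0]*np.sin(a),m[1]*np.sin(a),-np.cos(a)])],c)-[230,180])*5
    cv2.line(im,tuple(map(int,q[0])),tuple(map(int,q[1])),col,1)
cv2.imwrite("pics/w11c.png",im)
d=z["d"];px,P=cloud("wrist",d,255,300,205,245,c);hsv=cv2.cvtColor(p,cv2.COLOR_BGR2HSV);h=hsv[px[:,1],px[:,0]]
r=((h[:,0]<6)|(h[:,0]>174))&(h[:,1]>140)&(P[:,2]>.165);print(P[r].min(0),P[r].max(0)); Q=P[r];Q=Q[Q[:,2].argsort()];print(((Q-pv)@m)[:8],Q[:8,2])
E
```

```text
t: 12.7
eef_pos: [0.4624, 0.1946, 0.2318]
tool_rot: [0.001, 0.643, 0.766, -0.001]
contact_force: [1.7, -8.5, 0.1]
gripper_width: 0.079
12.7 [0.4624 0.1946 0.2318] [ 6.000e-04  6.431e-01  7.658e-01 -8.000e-04] [ 1.66 -8.47  0.11] 0.07931652701411242
0 [[277.8, 238.9], [283.0, 222.0]]
0.2 [[277.8, 238.9], [290.5, 222.3]]
0.4 [[277.8, 238.9], [297.6, 223.2]]
0.8 [[277.8, 238.9], [310.0, 226.6]]
[0.46453009 0.16526663 0.18006164] [0.46893123 0.17096391 0.20857787]
[0.00118326 0.00269138 0.00348349 0.0034844  0.00064761 0.00214432
 0.00140588 0.00229362] [0.18006164 0.18056701 0.1813881  0.18163108 0.18164871 0.18189346
 0.18195512 0.18327071]
```

View pics/w11c.png

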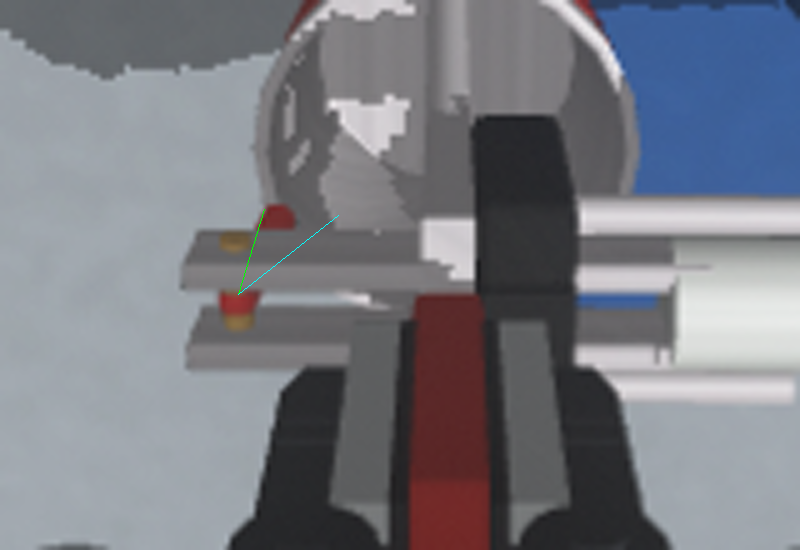

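The flap hangs at about 0–0.1 rad. Easing off 13 mm so the eye sits between flap and buffer, then lowering.

```bash
python3 -m creep '[[[-0.2,0,0,0,0,0,0],[-0.4,0,0,0,0,0,0],[-0.6,0,0,0,0,0,0],[-0.8,0,0,0,0,0,0],[-1,0,0,0,0,0,0],[-1.2,0,0,0,0,0,0],[-1.3,0,0,0,0,0,0],[-1.3,0,0,0,0,0,0],[-1.3,0,0,0,0,0,0]]]'
python3 look.py 12; python3 rel.py 12 | egrep "rim|tab [0-9]|buffer"
python3 - <<'E'
import cv2
p=cv2.imread("pics/w12.png");cv2.imwrite("pics/w12c.png",cv2.resize(p[180:290,250:410],(800,550),interpolation=cv2.INTER_CUBIC))
E
```

```text
t: 13.88
eef_pos: [0.4644, 0.1836, 0.2318]
tool_rot: [-0.0, 0.642, 0.766, 0.0]
contact_force: [0.4, 0.2, -1.9]
gripper_width: 0.083
13.875 [0.4644 0.1836 0.2318] [-0.000e+00  6.425e-01  7.663e-01  1.000e-04] [ 0.37  0.2  -1.93] 0.08266695407886224
buffer [ 0.0387 -0.0171  0.0068] [0.1    0.0183 0.0168]
tab 1157 [-0.0044 -0.011  -0.0338] [0.0029 0.0117 0.0064]
rim 635 ((-1.2322221994400024, 0.22995296120643616), 32.300254821777344) z 0.0760731349501272
```

View pics/w12c.png

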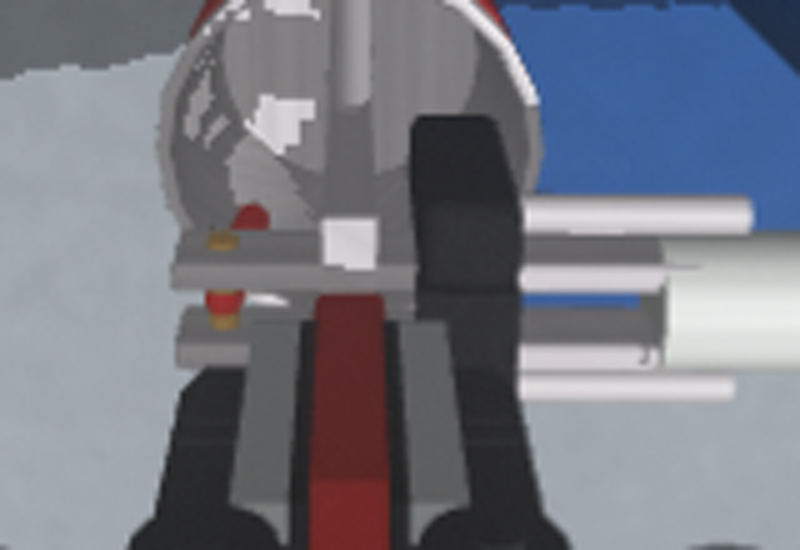

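The flap at crop (245,220) still hangs, and the plate stands clear of the buffer. Lowering.

```bash
python3 -m creep '[[[0,0,0.15,0,0,0,0],[0,0,0.3,0,0,0,0],[0,0,0.45,0,0,0,0],[0,0,0.5,0,0,0,0],[0,0,0.5,0,0,0,0],[0,0,0.5,0,0,0,0]]]'
python3 -m creep '[[[0,0,0.05,0,0,0,0],[0,0,0.1,0,0,0,0],[0,0,0.1,0,0,0,0],[0,0,0.1,0,0,0,0]]]'
```

```text
t: 14.68
eef_pos: [0.4645, 0.1835, 0.2268]
tool_rot: [0.0, 0.643, 0.766, 0.0]
contact_force: [-0.3, 0.2, -2.0]
gripper_width: 0.083
t: 15.18
eef_pos: [0.4645, 0.1835, 0.2259]
tool_rot: [0.0, 0.643, 0.766, 0.0]
contact_force: [-0.5, -0.1, -0.8]
gripper_width: 0.09
```

```bash
python3 -m creep '[[[0,0,0.03,0,0,0,0],[0,0,0.03,0,0,0,0]]]'; python3 -m creep '[[[0,0,0,0,0,0,0.11],[0,0,0,0,0,0,0.14],[0,0,0,0,0,0,0.18],[0,0,0,0,0,0,0.24],[0,0,0,0,0,0,0.3],[0,0,0,0,0,0,0.3],[0,0,0,0,0,0,0.3]]]' 20
python3 look.py 13
python3 - <<'E'
import cv2
p=cv2.imread("pics/w13.png");cv2.imwrite("pics/w13c.png",cv2.resize(p[150:350,220:460],(720,600),interpolation=cv2.INTER_CUBIC))
E
```

```text
t: 15.42
eef_pos: [0.4646, 0.1836, 0.2257]
tool_rot: [0.0, 0.643, 0.766, 0.0]
contact_force: [0.3, -0.3, 2.0]
gripper_width: 0.077
t: 16.3
eef_pos: [0.4644, 0.1835, 0.2255]
tool_rot: [0.0, 0.643, 0.766, 0.0]
contact_force: [-0.3, -0.1, -0.0]
gripper_width: 0.299
16.3 [0.4644 0.1835 0.2255] [0.     0.6425 0.7662 0.    ] [-0.29 -0.1  -0.05] 0.2993307410055878
```

View pics/w13c.png

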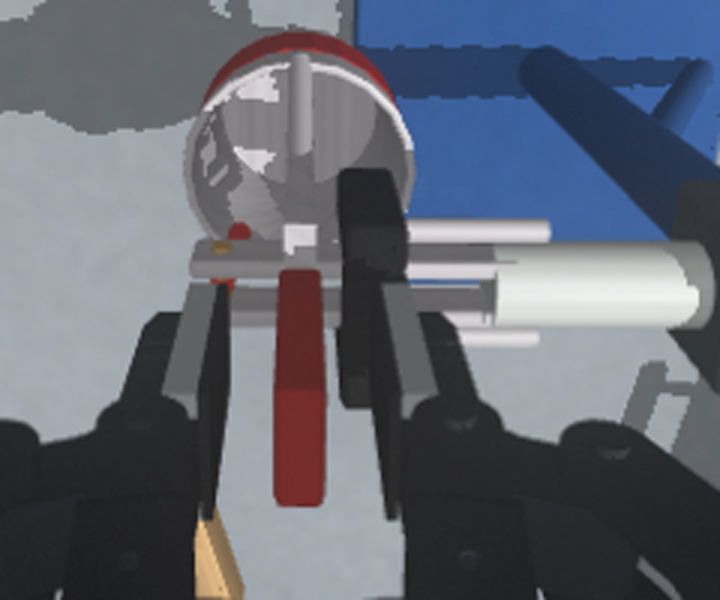

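The pail hangs on the peg with its tab at (300,400) free between the open pads. The pads are clear, so I'm withdrawing upwards.

```bash
python3 -m creep '[[[0,0,-1,0,0,0,0.3],[0,0,-2.5,0,0,0,0.3],[0,0,-5,0,0,0,0.3],[0,0,-8,0,0,0,0.3],[0,3,-8,0,0,0,0.3],[0,7,-8,0,0,0,0.3],[0,7,-8,0,0,0,0.3],[0,7,-8,0,0,0,0.3],[0,7,-8,0,0,0,0.3]]]'
python3 -m creep '[[[0,0,0,0,0,0,0.3],[0,0,0,0,0,0,0.3],[0,0,0,0,0,0,0.3],[0,0,0,0,0,0,0.3],[0,0,0,0,0,0,0.3],[0,0,0,0,0,0,0.3]]]'
python3 look.py 14
python3 - <<'E'
from h import *
z=np.load("w14.npz");c={a:z[a] for a in z if a!="d"};d=z["d"];p=cv2.imread("pics/w14.png")
m=np.array([-.175,.9845,0]);n=np.array([-.9845,-.175,0]);pv=np.array([.4677,.1675,.205])
px,P=cloud("wrist",d,200,500,50,399,c);hsv=cv2.cvtColor(p,cv2.COLOR_BGR2HSV);h=hsv[px[:,1],px[:,0]]
L=np.c_[(P-pv)@m,(P-pv)@n,P[:,2]]
r=((h[:,0]<6)|(h[:,0]>174))&(h[:,1]>110)
for nm,s in(("tab",r&(L[:,2]>.215)&(L[:,0]<.04)),("flap",r&(L[:,2]>.165)&(L[:,2]<.21)&(abs(L[:,0])<.02))):
    if s.any():print(nm,s.sum(),L[s].min(0).round(4),L[s].max(0).round(4))
s=(abs(L[:,2]-.144)<.006)&(abs(L[:,1])<.05)&(L[:,0]>-.05)&(L[:,0]<.07)
print("rim",s.sum(),cv2.minEnclosingCircle(np.float32(L[s][:,:2]*1000)))
s,ds=bot.read_camera("scene");cv2.imwrite("pics/scene14.png",s);t,_=bot.read_camera("top");cv2.imwrite("pics/top14.png",t)
E
```

```text
t: 17.48
eef_pos: [0.5326, 0.1956, 0.3059]
tool_rot: [-0.0, 0.642, 0.766, 0.0]
contact_force: [-0.3, -0.3, -0.1]
gripper_width: 0.304
t: 18.23
eef_pos: [0.5333, 0.1957, 0.3055]
tool_rot: [-0.0, 0.643, 0.766, -0.0]
contact_force: [-0.4, -0.2, 0.2]
gripper_width: 0.301
18.225 [0.5333 0.1957 0.3055] [-0.      0.6425  0.7662 -0.    ] [-0.37 -0.2   0.16] 0.30114993534542356
tab 425 [-0.0172 -0.0807  0.2372] [0.0191 0.0097 0.3573]
flap 32 [-0.0026 -0.0013  0.1879] [0.0032 0.0024 0.2086]
rim 406 ((15.979504585266113, 1.950149416923523), 32.3309211730957)
```

View pics/w14.png

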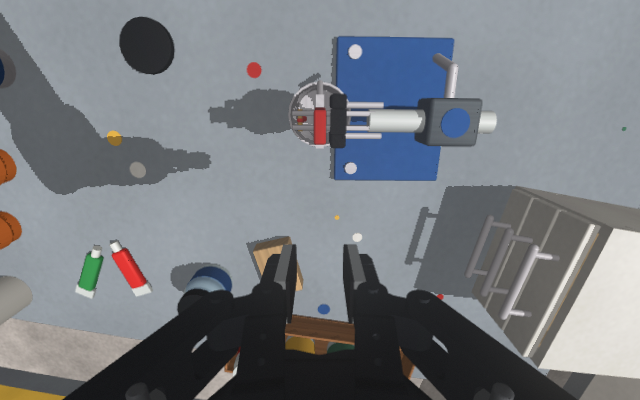

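View pics/scene14.png

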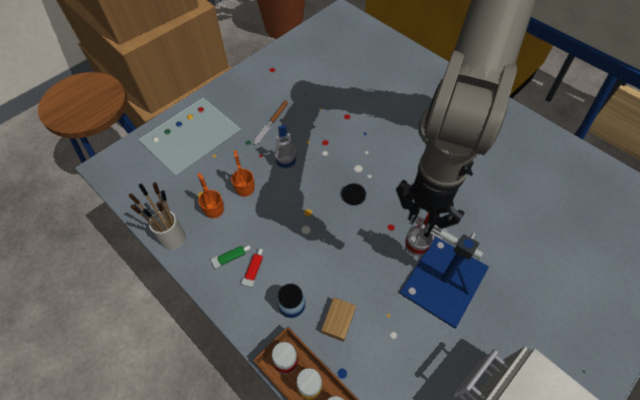

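The pail hangs on the peg at (320,125), upright, with the rim centre at x +16 mm under the tab. The flap hangs down in front of it. In the scene view the other objects are where they were. I'll check that it is still, then hand in.

```bash
python3 -m creep '[[[0,0,0,0,0,0,0.3],[0,0,0,0,0,0,0.3],[0,0,0,0,0,0,0.3],[0,0,0,0,0,0,0.3],[0,0,0,0,0,0,0.3],[0,0,0,0,0,0,0.3],[0,0,0,0,0,0,0.3],[0,0,0,0,0,0,0.3]]]'; python3 look.py 15
python3 - <<'E'
from h import *
a=cv2.imread("pics/w14.png").astype(int);b=cv2.imread("pics/w15.png").astype(int);e=abs(a-b)[70:160,280:360];print("diff",e.max(),e.mean())
s0=cv2.imread("pics/top0.png").astype(int);s1=cv2.imread("pics/top14.png").astype(int);q=abs(s0-s1).max(2)>60
print("top changed px, right of pail area",np.argwhere(q[100:300,270:480]).shape, (np.argwhere(q[100:300,270:480])+[100,270]).mean(0))
bot.hand_in()
E
```

```text
t: 19.38
eef_pos: [0.5334, 0.1957, 0.3055]
tool_rot: [-0.0, 0.643, 0.766, 0.0]
contact_force: [-0.8, 0.0, -0.5]
gripper_width: 0.3
19.375 [0.5334 0.1957 0.3055] [-0.      0.6425  0.7663  0.    ] [-0.77  0.02 -0.47] 0.2998539197842172
diff 60 0.6465740740740741
top changed px, right of pail area (95, 2) [188.91578947 356.24210526]
the job is handed in; nothing more can be done
```

I hung the red-banded pail on the keeper peg and handed the job in at about 19.4 s; no verdict was reported. I gripped it by the tab and pushed the eye on until it lifted the flap. I then pressed the buffer to about 8.5 N, where the flap dropped behind the eye. After that I eased back, lowered the eye onto the peg, let go and withdrew.

Last checks:
- **Flap:** It hangs down in front of the eye, at about 0–0.1 rad by projection before I eased back; later pictures agree.
- **Pail position:** The cup's rim is centred about 16 mm past the flap's pivot, below the tab and clear of the buffer, so the pail hangs upright.
- **Stillness:** Two wrist pictures 1.15 s apart look almost the same. The mean pixel difference was 0.65. The largest single difference was 60, which I took for edge noise and did not look into.
- **Other objects:** They looked unmoved in the scene picture. In the top view, 95 pixels changed, centred about 17 pixels from where the pail had stood. I put these down to the pail being gone and shadows, and did not measure each object.
- **Robot contact:** The arm is clear of the pail and stand, and the tool force is about zero.

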